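# Reset the end stop of a vegetable slicing guide

## Task

Set the slicing guide to the length marked by the red tab: lift the black knob out of its notch, move it along with its end stop, and let it drop fully home in the notch directly behind the red tab. Leave the mug, the small bowl and the spice jar standing where they are, and let go of the knob.

Things in the scene. Friction and masses are not known exactly. Their poses are not given: they have to be found in the camera images.
- guide: Slicing guide fixed to the worktop: light wooden board 16 mm thick, with a grey notched slide near its front edge. Origin at worktop height below the middle of the slide; z up, y along the slide (to the left at yaw 0), x across it (away from the robot at yaw 0). The board reaches x = -55 to +120 mm, y = -110 to +110 mm. Posts 46 mm high stand at its right end (x 40 to 115, y -87 to -104 mm).
- slide_mid (a point): Middle of the grey slide, 24 mm above the worktop. Two parallel combs, 17 mm to either side of it in the guide's x, have six notches at y = -60, -36, -12, 12, 36, 60 mm. A notch is 12 mm wide, with upright walls 6 mm high, then 45 degree roof-shaped tooth tops that crest 12 mm above the notch bottom, 32 mm above the worktop.
- stop_plate (a point): Middle of the top edge of the aluminium end stop, a plate 70 mm long (guide's x) and 8 mm thick that moves along with the knob on a low white carriage with a metal arm; it lies 77 mm to +x and 15 mm to +y of the knob's axis. Top 40 mm above the worktop; the arm and carriage are no higher.
- knob_grip (a point): Middle of the black knob's head: round, upright, 26 mm in diameter, from 13 mm below to 13 mm above this point (tapered at both ends), on a steel stem 10 mm in diameter. 71 mm above the worktop when home in a notch. It can be pinched from above at any yaw. The knob only goes up and down and along the slide; it does not turn or tilt and cannot come off.
- knob_pin (a point): Middle of the steel cross pin under the knob (8 mm thick, 38 mm long across the slide), on the knob's axis, 47 mm below knob_grip; the pin rests in the notches of both combs.
- knob (a joint): Lift of the knob in m: 0 with the pin on the bottom of a notch, 0.012 when it just clears the crests of the teeth, 0.018 at its upper stop. Its weight and a light spring pull it down with about 2 N, so it drops when let go, and slides off a crest into the notch on that side.
- end_stop (a joint): Position of knob, carriage and stop plate along the slide, in m along the guide's y axis (0 in the middle; range -0.062 to 0.062). At the start the knob is home in the notch at about -0.012, the only one without a tab. Slides easily (under 1 N) once lifted.
- red_tab: Red tab, 20 x 18 x 8 mm (x, y, z), fixed on the board in front of the notch to choose. Origin at the middle of its underside, axes as the guide's; its notch lies 37 mm from it along the guide's +x. Like tabs in yellow, green, blue and white mark the other notches but the one where the knob starts; which colour is where varies.
- red_notch (a point): Middle of the slide at the notch behind the red tab, 24 mm above the worktop: where knob_pin lies when the knob is home in that notch.
- mug: Blue and white mug, 80 mm wide, 117 mm with its handle, 102 mm high, standing loose to the left of the guide. Origin at the middle of its underside, z up.
- ramekin: Small pale bowl, 95 mm wide, 45 mm high, standing loose to the right of the guide. Origin at the middle of its underside, z up.
- spice_jar: Spice jar with a dark cap, 41 mm wide, 105 mm high, standing loose behind the guide. Origin at the middle of its underside, z up.

How it is judged (in metres and radians):
On the way:
1. the knob is lifted out of its notch (by more than 9 mm) (value of joint knob above 0.009 m), for 0.1 s.
At the end, for the whole second after the job is handed in: The knob's pin lies in the notch behind the red tab (within 4 mm horizontally of its middle), fully down (lift under 2 mm), let go and at rest (horizontal distance between knob_pin and red_notch below 0.004 m and value of joint knob below 0.002 m and velocity of joint end_stop between -0.01 and 0.01 m/s); the robot touches nothing.
It fails at once if the mug is shifted by more than 3 cm or tipped over (distance of mug from where it was at the start of the episode above 0.03 m or angle between mug's own z axis and vertical above 0.5 rad).
It fails at once if the small bowl is shifted by more than 3 cm or tipped over (distance of ramekin from where it was at the start of the episode above 0.03 m or angle between ramekin's own z axis and vertical above 0.5 rad).
It fails at once if the spice jar is shifted by more than 3 cm or tipped over (distance of spice_jar from where it was at the start of the episode above 0.03 m or angle between spice_jar's own z axis and vertical above 0.5 rad).
It also fails if it takes over 29 s, if anything falls off the work surface, if the arm or the gripper's body presses on something with over 40 N, if the wrist force passes 120 N, or if a joint passes its speed limit or range.

## Robot

A 6-joint arm with a two-finger parallel gripper is mounted at the origin on a cart in front of the work surface, level with it; the furniture and walls round the work are solid. World frame = base frame: x ahead of the robot, y to its left, z up, the work surface at z = 0. Lengths are in m, angles in degrees, forces in N, time in s.
With the tool pointing down it reaches from about 0.4 to 0.825 m from the base axis. Payload 7 kg.
Tool frame: the origin (TCP) lies between the finger pads; the fingertips stand 22 mm ahead of it and the grasp point (between the pads) lies 3 mm ahead of it; z points along the fingers, y is the line along which they close (so a half turn about z gives the same grasp; the last joint's range is limited). The gripper opens to 88 mm and grips with 3 to 60 N. Pads are 19 mm wide; open, the fingers measure 130 mm over their backs; the gripper's body (78 mm by 193 mm) begins 47 mm behind the grasp point.
Start: joints at [90.991, 20.546, 0.682, 0, -70.136, -16.507], TCP at [0.181, 0.65, 0.249] pointing down, gripper open.
Joint ranges: [-176.03, 176.03], [-82.01, 121.73], [-58.28, 71.71], [-173.87, 95.51], [-174.79, -0.11], [-173.66, 173.66]. Speed limits (degrees/s): [136.94, 136.94, 172.46, 180, 180, 180].

## Interface

Orientations are given as [roll, pitch, yaw] about the fixed x, y, z axes, in that order (R = Rz(yaw) Ry(pitch) Rx(roll)).
In Python, from plant import ctrl gives the robot as it stands.
- The arm moves only by the tool apply_moves, never from a script. Its argument "targets" is a list of rows, each an object with "travel": the shift along the tool's x, y, z in mm, a list of three; "roll": the turn about the tool's z in degrees; "jaw": the finger opening in mm, from 0 to 87.6. In form: [{"travel": [tx, ty, tz], "roll": roll, "jaw": jaw}, ...]. A call has 1 to 10 rows; each row shifts and turns the commanded pose from where the row before left it, along the tool's axes as they then stand; what a row does not reach is not made up. A row lasts 1/10 s, in which the tool goes at most 50 mm and 8.59 degrees, less where a joint would pass 70% of its speed; a pose out of reach is approached as far as the arm can. A call with a gripper value outside its range is refused whole. The fingers move at their own pace and stop on an object; the grip force is fixed at half the most. Time passes only in rows, so rows that do not move let the fingers close. It gives the time, the measured TCP pose, the force, the opening and the grip force at its end, in the units of the state.
- ctrl.get_obs(): the state, without advancing time (a new reading comes with each control period).
- ctrl.snapshot(name): name is "scene" or "side" or "wrist"; returns the picture (480x640x3 uint8, red, green, blue); there is no depth.
- ctrl.calibration(name): a dict with "K" (3x3 intrinsics, pixels), "extrinsics" (4x4, takes a point from camera to world coordinates); the wrist camera has in their place "hand_eye" (4x4, takes a point from camera to tool coordinates, whose origin is the TCP and whose axes are the flange's). Camera axes: x right, y down, z forward; pixel columns grow to the right and rows downward; lengths in m; the calibration is good to about 2 mm. The wrist camera is an equidistant fisheye: a pixel r from the principal point sees the ray r / f radians off the axis. A picture is of the moment at which its call begins: read the wrist's pose just before it. calibration takes no time and is no camera call.
- ctrl.close_job(): hands the job in; it is judged then, once.
The state is a dict: "clock": time; "joint_pos": joint angles; "qvel": joint speeds; "tau": joint torques, N m; "tool_pos": TCP position; "orientation": TCP orientation; "force": force on the tool from outside, world axes, zero at the start; "moment": the same for the moment, N m; "opening": finger opening in m; "gripper_force": force on a finger pad.
Only numpy, scipy, OpenCV 4.12 (cv2) and the standard library are available. Lean on these libraries where they do the work, as an engineer would, in place of code of your own. Each camera call takes 0.05 s, during which the arm holds its last target. There are 200 camera calls.

## Working session

There is one attempt and no reset: what is moved stays moved. The work goes in short steps, Python scripts to look and compute and a tool call to move; the robot and the scene stay as the last step left them, time stands still between calls to the robot, and variables do not carry over. Pictures are saved under pics/ and viewed, at most 10 in all, crops included, and the job is handed in when it is done.

Besides the shell and the picture viewer there is one more tool, called after "Request:" by a JSON object that holds its "fn" and its "kwargs". apply_moves: Moves the arm, as the interface text tells. Its arguments: {"type":"object","properties":{"targets":{"type":"array","items":{"type":"object","properties":{"travel":{"type":"array","items":{"type":"number"}},"roll":{"type":"number"},"jaw":{"type":"number"}}}}},"required":["targets"]}

```bash
mkdir -p pics
python3 - <<'E'
from plant import ctrl
import cv2, numpy as np
np.set_printoptions(precision=4,suppress=True)
o=ctrl.get_obs(); print(o['clock'],o['tool_pos'],o['orientation'],o['opening'])
for n in("scene","side"):
    im=ctrl.snapshot(n); cv2.imwrite(f"pics/{n}0.png",im[...,::-1])
    c=ctrl.calibration(n); print(n,c['K'],c['extrinsics'])
print(ctrl.calibration("wrist"))
E
```

```text
0.0 [0.1805 0.6499 0.2476] [179.9028  -0.0091 -15.5224] 0.08756030364008252
scene [[576.5773   0.     319.4279]
 [  0.     576.5773 245.113 ]
 [  0.       0.       1.    ]] [[-0.9884 -0.1266  0.0838  0.4644]
 [-0.1518  0.8111 -0.5649  0.744 ]
 [ 0.0035 -0.571  -0.8209  1.1855]
 [ 0.      0.      0.      1.    ]]
side [[583.6519   0.     315.2518]
 [  0.     583.6519 246.015 ]
 [  0.       0.       1.    ]] [[-0.6411 -0.6471  0.4126  0.0728]
 [-0.7675  0.5435 -0.3401  0.4339]
 [-0.0042 -0.5347 -0.845   1.091 ]
 [ 0.      0.      0.      1.    ]]
{'K': array([[371.6483,   0.    , 320.9112],
       [  0.    , 371.6483, 240.3736],
       [  0.    ,   0.    ,   1.    ]]), 'hand_eye': array([[-0.0016, -0.9653, -0.2612,  0.0711],
       [ 1.    , -0.0013, -0.0011, -0.0011],
       [ 0.0007, -0.2612,  0.9653, -0.1351],
       [ 0.    ,  0.    ,  0.    ,  1.    ]])}
```

View pics/scene0.png

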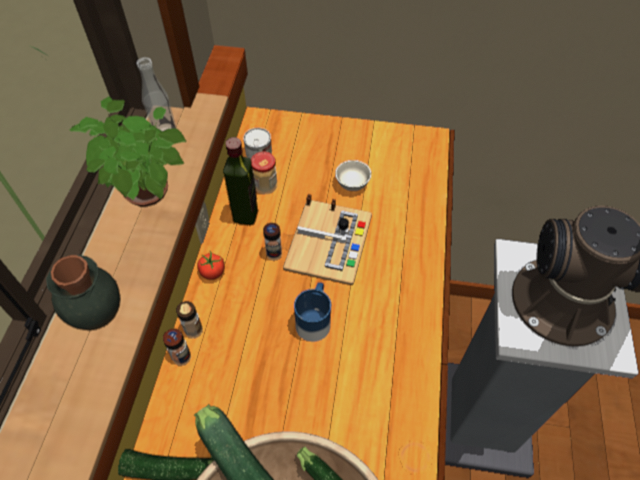

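View pics/side0.png

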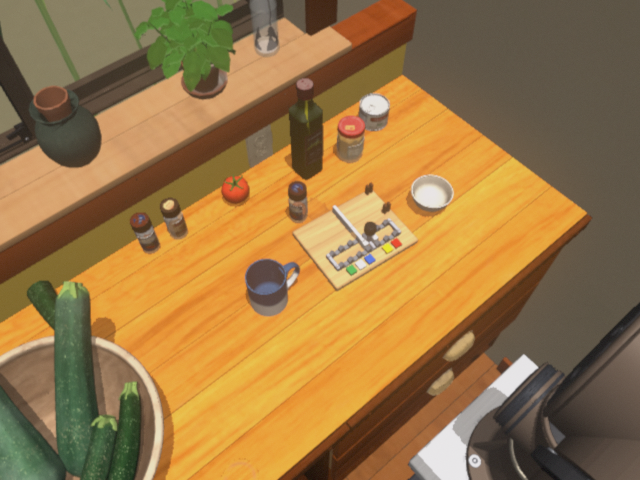

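The scene view shows the knob at (343,224), with the tabs down the front edge: red (362,225), yellow (360,232), blue (355,247), white, green (351,263). The side view shows the same order, with red at (397,243) and the knob at (370,229). Red marks the -60 notch, so the knob moves about 48 mm toward the guide's -y.

```bash
cat > h.py <<'E'
import cv2, numpy as np
from plant import ctrl
np.set_printoptions(precision=4,suppress=True)
def onplane(n,uv,z):
    c=ctrl.calibration(n);E=c['extrinsics']
    d=E[:3,:3]@np.linalg.inv(c['K'])@[uv[0],uv[1],1]
    return E[:3,3]+d*(z-E[2,3])/d[2]
def tri(uvs):
    A=np.zeros((3,3));b=np.zeros(3)
    for n,uv in uvs.items():
        c=ctrl.calibration(n);E=c['extrinsics']
        d=E[:3,:3]@np.linalg.inv(c['K'])@[uv[0],uv[1],1];d/=np.linalg.norm(d)
        P=np.eye(3)-np.outer(d,d);A+=P;b+=P@E[:3,3]
    return np.linalg.solve(A,b)
def blob(mask,roi):
    x0,y0,x1,y1=roi
    k,l,s,c=cv2.connectedComponentsWithStats(mask[y0:y1,x0:x1].astype(np.uint8))
    i=1+np.argmax(s[1:,4]); return c[i]+[x0,y0],s[i,4],s[i,2:4]
E
python3 - <<'E'
from h import *
roi={'scene':(320,205,375,275),'side':(325,215,415,280)}
uv={}
for n in roi:
    im=cv2.imread(f"pics/{n}0.png");h=cv2.cvtColor(im,cv2.COLOR_BGR2HSV);H,S,V=[h[...,i] for i in range(3)]
    m={'red':((H<6)|(H>174))&(S>180)&(V>100),'yellow':(H>25)&(H<35)&(S>150),'green':(H>45)&(H<80)&(S>120),'blue':(H>100)&(H<125)&(S>140)&(V>90),'knob':(V<50)}
    for k,v in m.items():
        c,a,wh=blob(v,roi[n]); uv.setdefault(k,{})[n]=c
        print(n,k,c,a,wh,onplane(n,c,.071 if k=='knob' else .022))
T={k:tri(v) for k,v in uv.items()}
for k,v in T.items(): print(k,v)
for a,b in (('red','yellow'),('red','blue'),('red','green')): 
    d=(T[b]-T[a])[:2]; print(a,b,np.linalg.norm(d),np.degrees(np.arctan2(-d[0],d[1])))
E
```

```text
scene red [361.0541 223.973 ] 37 [7 7] [ 0.4893 -0.137   0.022 ]
scene yellow [359.125  230.9792] 48 [9 7] [ 0.4916 -0.1145  0.022 ]
scene green [350.4359 262.5641] 39 [8 6] [ 0.5017 -0.0175  0.022 ]
scene blue [354.7429 246.7429] 35 [7 6] [ 0.4969 -0.0652  0.022 ]
scene knob [342.8295 223.7386] 88 [ 9 13] [ 0.5319 -0.0938  0.071 ]
side red [395.8511 242.7234] 47 [9 8] [ 0.4886 -0.1358  0.022 ]
side yellow [387.2931 247.7931] 58 [10  9] [ 0.4911 -0.1126  0.022 ]
side green [350.9512 269.8293] 41 [9 7] [ 0.5006 -0.0158  0.022 ]
side blue [369.1667 258.6667] 24 [7 6] [ 0.4961 -0.064   0.022 ]Traceback (most recent call last):
  File "<stdin>", line 8, in <module>
  File "h.py", line 18, in blob
    i=1+np.argmax(s[1:,4]); return c[i]+[x0,y0],s[i,4],s[i,2:4]
        ~~~~~~~~~^^^^^^^^^
    return _wrapfunc(a, 'argmax', axis=axis, out=out, **kwds)
    return bound(*args, **kwds)
ValueError: attempt to get argmax of an empty sequence
```

The tabs measure up: red to green is 120.3 mm against 120 mm, and the tab heights agree between views. That puts the guide yaw at about -5.8°, the red notch at about (0.526, -0.140), and the knob at about (0.531, -0.093). I'll move over the knob now.

Request:
{"fn": "apply_moves", "kwargs": {"targets": [{"travel": [20, 23, 0], "roll": 0, "jaw": 80}, {"travel": [28, 32, 0], "roll": 0, "jaw": 80}, {"travel": [28, 32, 0], "roll": 0, "jaw": 80}, {"travel": [28, 32, 0], "roll": 0, "jaw": 80}, {"travel": [28, 32, 0], "roll": 0, "jaw": 80}, {"travel": [28, 32, 0], "roll": 0, "jaw": 80}, {"travel": [28, 32, 0], "roll": 0, "jaw": 80}, {"travel": [28, 32, 0], "roll": 0, "jaw": 80}, {"travel": [28, 32, 0], "roll": 0, "jaw": 80}, {"travel": [28, 32, 0], "roll": 0, "jaw": 80}]}}

```text
clock: 1.1
tool_pos: [0.3597, 0.2762, 0.2485]
orientation: [-180.0, 0.0, -15.5]
force: [1.0, 0.0, 0.2]
opening: 0.0802
gripper_force: 0.0
```

Request:
{"fn": "apply_moves", "kwargs": {"targets": [{"travel": [28, 33, 0], "roll": 0, "jaw": 80}, {"travel": [28, 33, 0], "roll": 0, "jaw": 80}, {"travel": [28, 33, 0], "roll": 0, "jaw": 80}, {"travel": [28, 33, 0], "roll": 0, "jaw": 80}, {"travel": [28, 33, 0], "roll": 0, "jaw": 80}, {"travel": [28, 33, 0], "roll": 0, "jaw": 80}, {"travel": [28, 33, 0], "roll": 0, "jaw": 80}, {"travel": [28, 33, 10], "roll": 0, "jaw": 80}, {"travel": [28, 33, 20], "roll": 0, "jaw": 80}, {"travel": [12, 13, 20], "roll": 0, "jaw": 80}]}}

```text
clock: 2.1
tool_pos: [0.5318, -0.0943, 0.1977]
orientation: [180.0, -0.0, -15.6]
force: [-0.3, -0.1, -0.3]
opening: 0.08
gripper_force: 0.0
```

Request:
{"fn": "apply_moves", "kwargs": {"targets": [{"travel": [0, 0, 20], "roll": -5, "jaw": 80}, {"travel": [0, 0, 10], "roll": -4.7, "jaw": 80}, {"travel": [0, 0, 0], "roll": 0, "jaw": 80}, {"travel": [0, 0, 0], "roll": 0, "jaw": 80}]}}

```text
clock: 2.5
tool_pos: [0.531, -0.0914, 0.1687]
orientation: [180.0, 0.0, -5.9]
force: [0.2, -0.4, -0.3]
opening: 0.0802
gripper_force: 0.0
```

```bash
cat >> h.py <<'E'
from scipy.spatial.transform import Rotation as Ro
def wplane(o,uv,z):
    c=ctrl.calibration("wrist");K=c['K'];E=c['hand_eye']
    a=np.array([(uv[0]-K[0,2]),(uv[1]-K[1,2])]);r=np.linalg.norm(a);t=r/K[0,0]
    d=np.r_[a/r*np.sin(t),np.cos(t)]
    R=Ro.from_euler('xyz',o['orientation'],degrees=True).as_matrix()
    p=R@E[:3,3]+o['tool_pos'];d=R@E[:3,:3]@d
    return p+d*(z-p[2])/d[2]
E
python3 - <<'E'
from h import *
o=ctrl.get_obs();im=ctrl.snapshot("wrist")[...,::-1].copy();cv2.imwrite("pics/w1.png",im)
h=cv2.cvtColor(im,cv2.COLOR_BGR2HSV);H,S,V=[h[...,i] for i in range(3)]
print(o['tool_pos'],o['orientation'])
for k,m in {'red':((H<6)|(H>174))&(S>180)&(V>100),'yellow':(H>25)&(H<35)&(S>150),'green':(H>45)&(H<80)&(S>120),'blue':(H>100)&(H<125)&(S>140)&(V>90)}.items():
    c,a,wh=blob(m,(0,0,640,480));print(k,c,a,wh,wplane(o,c,.0235))
E
```

```text
[ 0.531  -0.0914  0.1687] [179.9825   0.0185  -5.9423]
red [379.0209 274.9289] 478 [21 24] [ 0.4928 -0.1335  0.0235]
yellow [349.9056 275.53  ] 466 [23 22] [ 0.4949 -0.1099  0.0235]
green [234.6344 273.0236] 424 [22 24] [ 0.5065 -0.0167  0.0235]
blue [290.9602 275.044 ] 477 [21 23] [ 0.5003 -0.0627  0.0235]
```

View pics/w1.png

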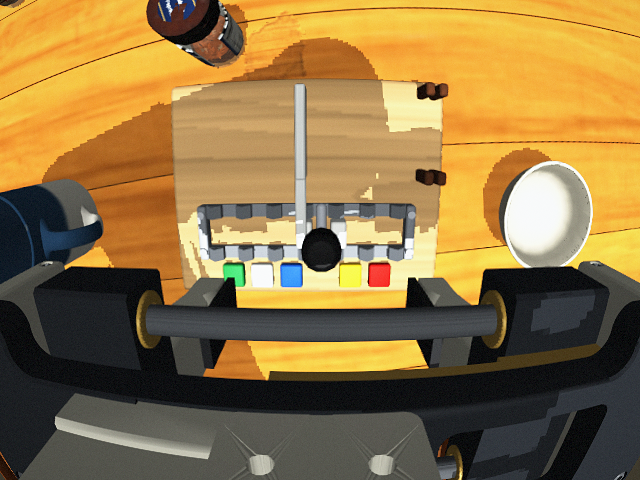

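The wrist view shows the knob head at about (321,250), midway between the fingers. Green to red run from (235,273) to (379,275), level in the picture, so the yaw is right.

Run:
```python
from h import *
o=ctrl.get_obs();im=cv2.imread("pics/w1.png")
V=im.max(2);c,a,wh=blob(V<40,(295,222,347,276));print(c,a,wh)
p=wplane(o,c,.073);R=Ro.from_euler('xyz',o['orientation'],degrees=True).as_matrix()
print(p,'tool mm',1000*R.T@(p-o['tool_pos']))
```

```text
[320.8352 248.9548] 1305 [40 43]
[ 0.5344 -0.0903  0.073 ] tool mm [ 2.9634 -1.2412 96.1986]
```

Request:
{"fn": "apply_moves", "kwargs": {"targets": [{"travel": [2.5, -0.7, 20], "roll": 0, "jaw": 80}, {"travel": [0, 0, 25], "roll": 0, "jaw": 80}, {"travel": [0, 0, 25], "roll": 0, "jaw": 80}, {"travel": [0, 0, 15], "roll": 0, "jaw": 80}, {"travel": [0, 0, 9], "roll": 0, "jaw": 60}, {"travel": [0, 0, 0], "roll": 0, "jaw": 34}, {"travel": [0, 0, 0], "roll": 0, "jaw": 34}, {"travel": [0, 0, 0], "roll": 0, "jaw": 34}, {"travel": [0, 0, 0], "roll": 0, "jaw": 34}]}}

```text
clock: 3.45
tool_pos: [0.5341, -0.0908, 0.0755]
orientation: [-180.0, -0.1, -5.8]
force: [-0.1, 0.1, 1.7]
opening: 0.0458
gripper_force: 0.0
```

Run:
```python
from h import *
o=ctrl.get_obs();print(o['tool_pos'],o['force'],o['opening'])
im=ctrl.snapshot("wrist")[...,::-1];cv2.imwrite("pics/w2.png",im)
```

```text
[ 0.5341 -0.0908  0.0755] [-0.0708  0.0563  1.6519] 0.04579898111972693
```

View pics/w2.png

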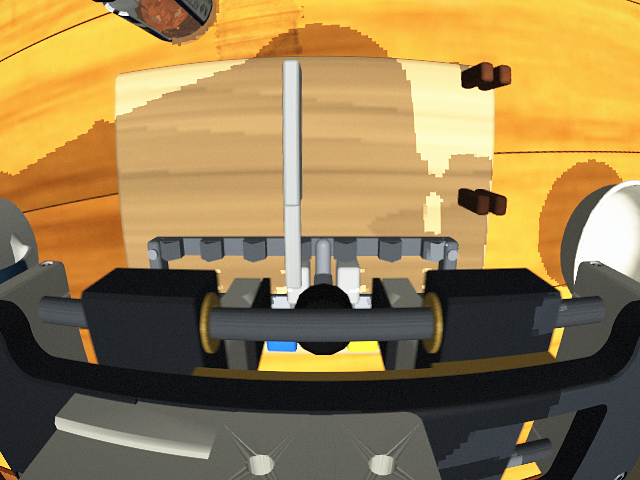

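The knob at (323,318) sits midway between the fingers, whose inner faces are at about 258 and 385. I'll close and then lift 15 mm.

Request:
{"fn": "apply_moves", "kwargs": {"targets": [{"travel": [0, 0, 0], "roll": 0, "jaw": 20}, {"travel": [0, 0, 0], "roll": 0, "jaw": 20}, {"travel": [0, 0, 0], "roll": 0, "jaw": 20}, {"travel": [0, 0, 0], "roll": 0, "jaw": 20}, {"travel": [0, 0, 0], "roll": 0, "jaw": 20}, {"travel": [0, 0, 0], "roll": 0, "jaw": 20}, {"travel": [0, 0, 0], "roll": 0, "jaw": 20}]}}

```text
clock: 4.2
tool_pos: [0.5336, -0.091, 0.0747]
orientation: [180.0, -0.0, -5.8]
force: [-1.2, 0.5, 3.3]
opening: 0.0253
gripper_force: 30.0
```

Request:
{"fn": "apply_moves", "kwargs": {"targets": [{"travel": [0, 0, -5], "roll": 0, "jaw": 20}, {"travel": [0, 0, -5], "roll": 0, "jaw": 20}, {"travel": [0, 0, -5], "roll": 0, "jaw": 20}, {"travel": [0, 0, 0], "roll": 0, "jaw": 20}, {"travel": [0, 0, 0], "roll": 0, "jaw": 20}]}}

```text
clock: 4.7
tool_pos: [0.5335, -0.0909, 0.0897]
orientation: [-180.0, -0.0, -5.8]
force: [1.0, 0.3, -2.3]
opening: 0.025
gripper_force: 30.0
```

The lift reads a pull of about -2.3 N, matching the knob's weight and spring. Next is 48 mm along tool +y, which is the guide's -y.

Request:
{"fn": "apply_moves", "kwargs": {"targets": [{"travel": [0, 8, 0], "roll": 0, "jaw": 20}, {"travel": [0, 10, 0], "roll": 0, "jaw": 20}, {"travel": [0, 10, 0], "roll": 0, "jaw": 20}, {"travel": [0, 10, 0], "roll": 0, "jaw": 20}, {"travel": [0, 10, 0], "roll": 0, "jaw": 20}, {"travel": [0, 0, 0], "roll": 0, "jaw": 20}, {"travel": [0, 0, 0], "roll": 0, "jaw": 20}]}}

```text
clock: 5.4
tool_pos: [0.5285, -0.1393, 0.0895]
orientation: [180.0, 0.0, -5.9]
force: [1.0, -0.2, -1.5]
opening: 0.0248
gripper_force: 30.0
```

Run:
```python
from h import *
o=ctrl.get_obs();print(o['tool_pos'],o['force'],o['opening'])
im=ctrl.snapshot("wrist")[...,::-1];cv2.imwrite("pics/w3.png",im)
```

```text
[ 0.5285 -0.1393  0.0895] [ 1.0432 -0.1666 -1.5461] 0.024789821743799016
```

View pics/w3.png

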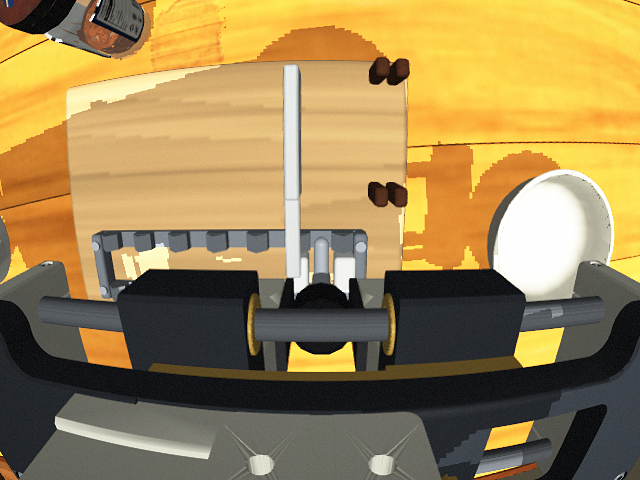

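The carriage followed. The knob at (321,318) and its pin at (321,245) lie between the last tooth (298) and the right end (360), which is the end notch. Lowering now.

Request:
{"fn": "apply_moves", "kwargs": {"targets": [{"travel": [0, 0, 5], "roll": 0, "jaw": 20}, {"travel": [0, 0, 5], "roll": 0, "jaw": 20}, {"travel": [0, 0, 4], "roll": 0, "jaw": 20}, {"travel": [0, 0, 0], "roll": 0, "jaw": 20}, {"travel": [0, 0, 0], "roll": 0, "jaw": 20}]}}

```text
clock: 5.95
tool_pos: [0.5286, -0.1385, 0.0754]
orientation: [180.0, 0.0, -5.8]
force: [0.4, -0.7, -1.8]
opening: 0.0248
gripper_force: 30.0
```

Request:
{"fn": "apply_moves", "kwargs": {"targets": [{"travel": [0, 0, 0], "roll": 0, "jaw": 40}, {"travel": [0, 0, 0], "roll": 0, "jaw": 60}, {"travel": [0, 0, 0], "roll": 0, "jaw": 60}, {"travel": [0, 0, 0], "roll": 0, "jaw": 60}, {"travel": [0, 0, -20], "roll": 0, "jaw": 60}, {"travel": [0, 0, -35], "roll": 0, "jaw": 60}, {"travel": [0, 0, -35], "roll": 0, "jaw": 60}, {"travel": [0, 0, -10], "roll": 0, "jaw": 60}, {"travel": [0, 0, 0], "roll": 0, "jaw": 60}]}}

```text
clock: 6.85
tool_pos: [0.5296, -0.1387, 0.1775]
orientation: [-180.0, -0.2, -5.8]
force: [0.1, -0.2, -0.3]
opening: 0.0601
gripper_force: 0.0
```

Run:
```python
from h import *
o=ctrl.get_obs();print(o['clock'],o['tool_pos'],o['force'],o['opening'])
im=ctrl.snapshot("wrist")[...,::-1];cv2.imwrite("pics/w4.png",im)
c,a,wh=blob(im.max(2)<40,(290,222,352,276));print(c,a,wh,wplane(o,c,.073))
```

```text
6.85 [ 0.5296 -0.1387  0.1775] [ 0.0716 -0.1946 -0.2658] 0.060061928794960175
[320.8132 248.9127] 985 [39 41] [ 0.5306 -0.1374  0.073 ]
```

View pics/w4.png

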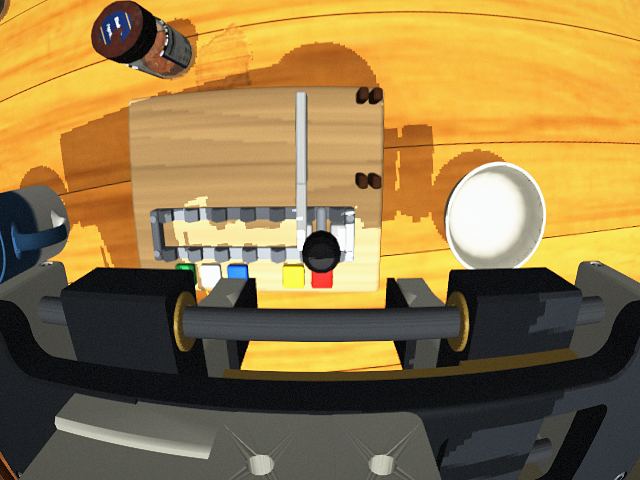

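The knob at (321,251) now stands behind the red tab at (322,278), with the mug, bowl and jar undisturbed. It came down to within 1 mm of the home height without resistance, 47 mm from where it started, so it is in the notch.

```bash
python3 -c "
from plant import ctrl
print(ctrl.close_job())"
```

```text
the job is handed in; nothing more can be done
None
```

The knob is home in the notch behind the red tab and let go, the mug, bowl and jar were not disturbed, and the job was handed in at about 7 s; no verdict was returned.

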